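# Set the mitre jig to 30 degrees and clamp the offcut in it

### The arm

A 6-joint arm with a two-finger parallel gripper is mounted at the origin on a cart in front of the work surface, level with it; the furniture and walls round the work are solid. World frame = base frame: x ahead of the robot, y to its left, z up, the work surface at z = 0. Lengths are in m, angles in rad, forces in N, time in s.
With the tool pointing down it reaches from about 0.35 to 0.95 m from the base axis. Payload 17.4 kg.
Tool frame: the origin (TCP) lies between the finger pads; the fingertips stand 19 mm ahead of it and the grasp point (between the pads) is the TCP; x points along the fingers, z is the direction in which the jaws open and shut, and the axes are right-handed (so a half turn about x gives the same grasp; the last joint's range is limited). The gripper opens to 93 mm and grips with 3 to 60 N. Pads are 15 mm wide; open, the fingers measure 128 mm over their backs; the gripper's body (75 mm by 188 mm) begins 65 mm behind the grasp point.
Start: joints at [1.239, 0.116, 1.442, -0, 1.584, -0.038], TCP at [0.195, 0.646, 0.238] pointing down, gripper open.
Joint ranges: [-2.83, 2.83], [-0.83, 2.19], [0.07, 2.5], [-1.14, 4.28], [0.01, 3], [-2.97, 2.97]. Speed limits (rad/s): [1.89, 1.89, 2.22, 3.14, 3.14, 3.14].

### API

Orientations are given as a unit quaternion [w, x, y, z].
In Python, from plant import get_state, get_image, camera_model, sign_off gives the robot as it stands.
- The arm moves only by the tool apply_moves, never from a script. Its argument "plan" is a list of rows, each a list of 7 numbers: the shift along the tool's x, y, z in units of 40 mm (1.0 is 40 mm), then the turn, a rotation vector about the tool's x, y, z in rad, then the gripper's target within -1 to 1 (fully open at 1, half-way at 0, shut at -1). A call has exactly 8 rows; each row is the pose to reach, as a shift and turn from the pose commanded when the call began, along the tool's axes at that moment; what a row does not reach only later rows make up. A row lasts 1/12 s, in which the tool goes at most 41.7 mm and 7.16 degrees, less where a joint would pass 70% of its speed; a pose out of reach is approached as far as the arm can. A call with a gripper value outside its range is refused whole. The fingers move at their own pace and stop on an object; the grip force is fixed at half the most. Time passes only in rows, so rows that repeat a pose let the fingers close, or fill a call up. It gives the time, the measured TCP pose, the force and the opening at its end, in the units of the state.
- get_state(): the state, without advancing time (a new reading comes with each control period).
- get_image(name): name is "scene" or "top" or "wrist"; returns (picture, depth): 384x512x3 uint8, red, green, blue; 384x512 float32, m along the optical axis (not along the pixel's ray), 0 where there is no reading.
- camera_model(name): a dict with "vfov" (degrees; the focal length in pixels is half the picture's height over the tangent of half this angle, whatever the lens; pixels are square), "cx", "cy" (the principal point, pixels), "cam_to_world" (4x4, takes a point from camera to world coordinates). Camera axes: x right, y up, looking along -z (the intrinsics and any distortion apply to the point x, -y, -z); pixel columns grow to the right and rows downward; lengths in m; the calibration is good to about 2 mm. A picture is of the moment at which its call begins: read the wrist's pose just before it. camera_model takes no time and is no camera call; for the wrist camera it gives the pose at the moment of the call.
- sign_off(): hands the job in, once; it reports no verdict.
The state is a dict: "time": time; "joints": joint angles; "joint_velocities": joint speeds; "effort": joint torques, N m; "tcp_pos": TCP position; "eef_rot": TCP orientation; "ft_force": force on the tool from outside, world axes, zero at the start; "torque": the same for the moment, N m; "finger_gap": finger opening in m.
Only numpy, scipy, OpenCV 4.12 (cv2) and the standard library are available. Lean on these libraries where they do the work, as an engineer would, in place of code of your own. Each camera call takes 0.05 s, during which the arm holds its last target. There are 200 camera calls.

### The job

Set up the mitre jig (the small plywood board beside the saw blade) for a 30-degree cut: swing its aluminium fence by the end knob until the pointer stands at the 30-degree mark, then lay the oblong wooden offcut flat on the jig, snug against both that fence and the stop block, and swing the handle of the jig's clamp upright so that its pad holds the offcut down. Leave the other things on the bench where they are.

Things in the scene. Friction and masses are not known exactly. Their poses are not given: they have to be found in the camera images.
- jig: mitre jig: plywood board 204 (x) x 270 (y) mm fixed on the bench, its top 20 mm above the origin, which is the centre of its underside; it stands so that its x points roughly to the robot's left and its y to the robot. It carries the swinging aluminium fence, pivoted at (-80, 105) mm. The scale at the fence's free end has marks every 5 degrees, long thick ones at 0, 15, 30, 45
- fence (a joint): the fence's angle, 0 to 0.82 rad: 0 = along the board's long (y) side, pointer on the first long mark, the one farthest to the robot's right; grows as the knob end swings to the robot's left; 30 degrees = 0.524 rad = the third long mark. A brake holds it where it is left (about 7 N at the knob to move it)
- fence_pivot (a point): the fence's vertical hinge axis at the height of the board's top. Axes turn with the fence: y along it from knob to pivot (the fence runs 200 mm to -y and 15 mm to +y), x square to its work face, z up. The fence is a bar 20 mm wide (x -10 to 10) and 25 mm high
- fence_knob (a point): black knob standing on the fence near its free end, diameter 27 mm, 180 mm from the pivot; the point lies on its axis in its widest part, 53 mm above the board, 17 mm below its top; grip it here from above. Axes as fence_pivot
- work_corner (a point): corner, at the board's top, of the fence's work face and the end face of the dark wooden stop block (46 mm out from the fence, 54 mm along it, 20 mm high; it moves with the fence and carries the clamp). Axes as fence_pivot: the offcut belongs at x > 0, y > 0, its centre at x 22.5, y 50 mm
- clamp (a joint): the clamp's angle, 0 to 1.6 rad: 0 = closed (handle upright, pad down), grows as the handle falls back toward the fence's knob and the bar with the pad rises; about 0.01 when it rests on the offcut; stays where it is left (about 3 N at the handle to move it)
- clamp_hinge (a point): the clamp's hinge axis, 23 mm out from the work face, 42 mm above the board; the hinge runs along the point's own x, which stays square to the fence
- clamp_handle (a point): the grip point of the clamp's black handle, a rod of diameter 19 mm that points from the hinge through this point, 58 mm from the hinge and 22 mm short of the handle's end. Pinch it along the direction square to the fence
- clamp_pad (a point): underside centre of the clamp's rubber pad (diameter 18 mm), 65 mm from the hinge along the bar; when closed it is 21 mm above the board, over the line 23 mm out from the work face and 29 mm from the stop block's face
- offcut: the workpiece: an oblong pine offcut 100 (x) x 45 (y) x 22 mm (z), lying flat on the bench. Origin: centre of its underside
- square_block: bystander: a square beech block 60 x 60 x 30 mm, origin centre of the underside
- screw_carton: bystander: a small blue carton 50 x 70 x 42 mm, origin centre of the underside
- tape_measure: bystander: a rust-red tape measure standing on edge, 35 x 73 x 55 mm, origin centre of the underside
- glue_bottle: bystander: a white glue bottle, diameter 64, 192 mm tall, standing at the left, origin centre of the underside

How it is judged:
On the way, in this order (a step that is already met when the one before it is completed fails the run):
1. the fence stands at 30 degrees (within 2.5) (value of joint fence between 0.48 and 0.567 rad), for 0.3 s.
2. the offcut lies flat on the jig against fence and stop block, the fence still at 30 degrees (all of step 1 and x of offcut in the frame of work_corner between 0.0195 and 0.0265 m and y of offcut in the frame of work_corner between 0.046 and 0.056 m and z of offcut in the frame of work_corner between -0.004 and 0.026 m and angle between the x axis of offcut and the y axis of work_corner, either way round below 0.05 rad and angle between the z axis of offcut and the z axis of work_corner, either way round below 0.06 rad), for 0.2 s.
At the end, for the whole second after the job is handed in: fence at 30 degrees within 2.5; offcut flat on the jig, at most 4 mm off the fence's face and 6 mm off the stop block, long side along the fence within 0.05 rad, at rest; clamp closed on it (joint below 0.035 rad) (all of step 2 and value of joint clamp below 0.035 rad and linear speed of offcut below 0.01 m/s); the robot touches nothing.
It fails at once if the square block is pushed more than 40 mm from its place or tipped over (distance of square_block from where it was at the start of the episode above 0.04 m or angle between square_block's own z axis and vertical above 0.5 rad).
It fails at once if the screw carton is pushed more than 40 mm from its place or tipped over (distance of screw_carton from where it was at the start of the episode above 0.04 m or angle between screw_carton's own z axis and vertical above 0.5 rad).
It fails at once if the tape measure is pushed more than 40 mm from its place or tipped over (distance of tape_measure from where it was at the start of the episode above 0.04 m or angle between tape_measure's own z axis and vertical above 0.5 rad).
It fails at once if the glue bottle is pushed more than 40 mm from its place or tipped over (distance of glue_bottle from where it was at the start of the episode above 0.04 m or angle between glue_bottle's own z axis and vertical above 0.5 rad).
It also fails if it takes over 72 s, if anything falls off the work surface, if the arm or the gripper's body presses on something with over 40 N, if the wrist force passes 120 N, or if a joint passes its speed limit or range.

## Working session

There is one attempt and no reset: what is moved stays moved. The work goes in short steps, Python scripts to look and compute and a tool call to move; the robot and the scene stay as the last step left them, time stands still between calls to the robot, and variables do not carry over. Pictures are saved under pics/ and viewed, about 8 in all and at most 12, crops included, and the job is handed in when it is done.

Besides the shell and the picture viewer there is one more tool, called after "Request:" by a JSON object that holds its "method" and its "body", one argument or row to a line. apply_moves: Moves the arm, as the interface text tells. Its arguments: {"type":"object","properties":{"plan":{"type":"array","items":{"type":"array","items":{"type":"number"}}}},"required":["plan"]}

```bash
ls; mkdir -p pics; cat > h.py <<'E'
import numpy as np, cv2, pickle
from plant import get_state, get_image, camera_model
def shot(n,tag):
    m=camera_model(n); im,d=get_image(n); cv2.imwrite(f'pics/{tag}.png',im[:,:,::-1]); pickle.dump((im,d,m),open(f'pics/{tag}.pkl','wb')); return im,d,m
def load(tag): return pickle.load(open(f'pics/{tag}.pkl','rb'))
def ray(m,u,v):
    f=192/np.tan(np.radians(m['vfov'])/2); T=np.array(m['cam_to_world'])
    d=T[:3,:3]@np.array([(u-m['cx'])/f,-(v-m['cy'])/f,-1.]); return T[:3,3],d
def onz(m,u,v,z):
    o,d=ray(m,u,v); return o+d*(z-o[2])/d[2]
def proj(m,p):
    f=192/np.tan(np.radians(m['vfov'])/2); T=np.array(m['cam_to_world']); c=T[:3,:3].T@(np.asarray(p)-T[:3,3])
    return m['cx']+f*c[0]/-c[2], m['cy']-f*c[1]/-c[2]
def dp(m,d,u,v):
    o,r=ray(m,u,v); return o+r*d[int(v),int(u)]
E
python3 - <<'E'
from h import *
for n in ['scene','top','wrist']:
    im,d,m=shot(n,n+'0'); print(n,m)
a=[cv2.imread(f'pics/{n}0.png') for n in ['top','scene']]
cv2.imwrite('pics/v1.png',cv2.resize(a[0],(800,600))); cv2.imwrite('pics/v2.png',a[1])
s=get_state(); print(s)
E
```

```text
pics
scene {'vfov': 43.888230103371384, 'cx': 252.01848249658937, 'cy': 197.48587102397485, 'cam_to_world': array([[ 0.15253063, -0.57816825,  0.80153346,  1.75237813],
       [ 0.98807783,  0.10635967, -0.11130958, -0.17570965],
       [-0.02089517,  0.80895556,  0.58749834,  1.01848058],
       [ 0.        ,  0.        ,  0.        ,  1.        ]])}
top {'vfov': 47.779547299889124, 'cx': 255.8780648204281, 'cy': 194.73042907730786, 'cam_to_world': array([[-0.02461462,  0.99602065, -0.08565625,  0.40746835],
       [-0.99958676, -0.02324891,  0.01690542,  0.02946583],
       [ 0.01484674,  0.08603697,  0.99618132,  1.48129833],
       [ 0.        ,  0.        ,  0.        ,  1.        ]])}
wrist {'vfov': 62.82895210819983, 'cx': 258.5243996851181, 'cy': 192.7950858178835, 'cam_to_world': array([[ 0.29069497, -0.92610097, -0.2404858 ,  0.12919847],
       [ 0.95681488,  0.28101826,  0.07439104,  0.66672789],
       [-0.00131272, -0.2517255 ,  0.96779778,  0.38318619],
       [ 0.        ,  0.        ,  0.        ,  1.        ]])}
{'time': 0.15, 'joints': array([ 1.23920042e+00,  1.16353293e-01,  1.44208830e+00, -4.54100245e-05,
        1.58403910e+00, -3.77992698e-02]), 'joint_velocities': array([-0.00059735, -0.00189388, -0.00213331, -0.00059835, -0.00035533,
       -0.00089009]), 'effort': array([ 8.18003737e-04, -7.21757054e+01, -6.22950554e+01,  7.80179515e-02,
        2.25589512e-02, -6.09923563e-05]), 'tcp_pos': array([0.19544528, 0.64593389, 0.23710455]), 'eef_rot': array([ 0.56755033, -0.42162013,  0.5680502 ,  0.42123872]), 'ft_force': array([-0.05240522, -0.68887574,  0.25805936]), 'torque': array([-0.04805958, -0.03402671,  0.01097794]), 'finger_gap': 0.09306396191092796}
```

View pics/v1.png

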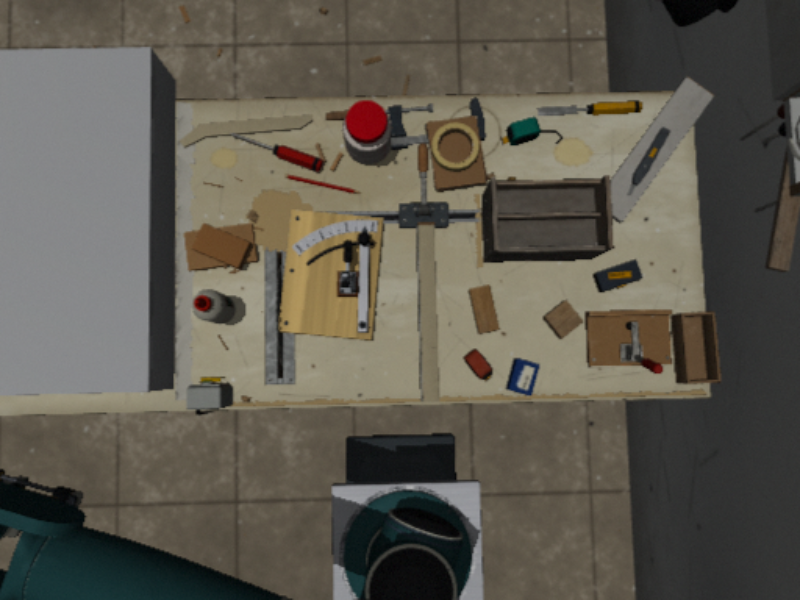

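View pics/v2.png

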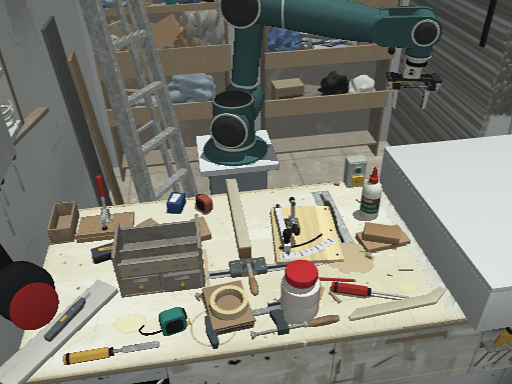

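The top view (800x600) shows the jig at about (330,275), the knob at (365,238), the pivot at (362,325) and the offcut at (483,309). The beech block is at (562,319), the carton at (522,376), the tape at (478,364) and the glue bottle at (212,306). The scene view confirms this, with the clamp handle lying back.

```bash
cat >> h.py <<'E'
from scipy.spatial.transform import Rotation as Ro
def pose(s=None):
    s=s or get_state(); q=s['eef_rot']; return np.array(s['tcp_pos']), Ro.from_quat([q[1],q[2],q[3],q[0]])
def down(psi,tilt=None):
    # tool x down, jaw axis z at world heading psi
    z=np.array([np.cos(psi),np.sin(psi),0]); x=np.array([0,0,-1.]); return Ro.from_matrix(np.array([x,np.cross(z,x),z]).T)
def go(p,R,cur=None):
    p0,R0=cur or pose(); d=R0.inv().apply(np.asarray(p)-p0)/.04; r=(R0.inv()*R).as_rotvec()
    print('row',d.round(3),r.round(4),'n>=',np.linalg.norm(d)*40/41.7,np.degrees(np.linalg.norm(r))/7.16)
E
python3 - <<'E'
from h import *
im,d,m=load('top0'); print(pose()[1].as_matrix().round(3))
for n,u,v in [('knob',365,238),('pivot',362,325),('offc',483,309),('beech',562,319),('carton',522,376),('tape',478,364),('glue',205,303),('greybox',80,200),('jig',310,310),('rail',426,320),('railhi',423,205),('jigTL',292,212),('jigTR',382,220),('jigBR',373,339),('jigBL',281,331),('toolbox',490,240),('jar',368,120),('clampend',348,293),('saw',280,350)]:
    print(n,dp(m,d,u/1.5625,v/1.5625).round(3))
# offcut contour: by height
vv,uu=np.mgrid[0:384,0:512]; o,_=ray(m,0,0); f=192/np.tan(np.radians(m['vfov'])/2)
P=np.stack([(uu-m['cx'])/f,-(vv-m['cy'])/f,-np.ones_like(uu)],-1)*d[...,None]@np.array(m['cam_to_world'])[:3,:3].T+o
np.save('pics/P.npy',P)
for n,(x0,x1,y0,y1),(h0,h1) in [('offc',(290,325,175,222),(.01,.03)),('knob',(225,240,145,165),(.06,.1))]:
    w=P[y0:y1,x0:x1].reshape(-1,3); w=w[(w[:,2]>h0)&(w[:,2]<h1)]
    r=cv2.minAreaRect((w[:,:2]*1000).astype(np.float32)); print(n,len(w),r,w.mean(0),np.median(w[:,2]),cv2.boxPoints(r))
E
```

```text
[[-0.    -0.957  0.29 ]
 [-0.001  0.29   0.957]
 [-1.    -0.    -0.001]]
knob [0.667 0.075 0.088]
pivot [0.488 0.086 0.052]
offc [ 0.519 -0.177  0.011]
beech [ 0.492 -0.343  0.033]
carton [ 0.373 -0.25   0.043]
tape [ 0.4   -0.156  0.054]
glue [0.532 0.387 0.16 ]
greybox [0.742 0.632 0.161]
jig [0.525 0.199 0.023]
rail [ 0.495 -0.048  0.069]
railhi [ 0.743 -0.05   0.051]
jigTL [0.741 0.235 0.02 ]
jigTR [0.719 0.039 0.018]
jigBR [0.46  0.065 0.003]
jigBL [0.481 0.261 0.023]
toolbox [ 0.653 -0.182  0.112]
jar [0.897 0.062 0.149]
clampend [0.558 0.115 0.045]
saw [ 0.441  0.268 -0.005]
offc 403 ((506.01959228515625, -174.19500732421875), (62.715003967285156, 133.6086883544922), 86.89717102050781) [ 0.5198991  -0.17492206  0.02120678] 0.021131867056592535 [[ 437.61584 -201.89055]
 [ 571.0287  -209.12254]
 [ 574.42334 -146.49947]
 [ 441.0105  -139.26747]]
knob 54 ((669.6926879882812, 79.66740417480469), (22.19213104248047, 24.31316566467285), 53.82941436767578) [0.6686218  0.07967965 0.0856103 ] 0.08745024554193559 [[653.3303    77.88467 ]
 [672.9574    63.535244]
 [686.05505   81.45014 ]
 [666.428     95.79956 ]]
```

```bash
python3 - <<'E'
from h import *
go([.58,.06,.36],down(0.0))
P=np.load('pics/P.npy')
for u in (221,223,225): print(u,[(v,*P[v,u].round(3)) for v in range(152,192,4)])
E
```

```text
row [ -3.062 -13.444 -11.239] [ 1.277e+00 -8.000e-04  6.000e-04] n>= 17.063561778410588 10.21880929557574
221 [(152, np.float64(0.683), np.float64(0.12), np.float64(0.014)), (156, np.float64(0.659), np.float64(0.117), np.float64(0.074)), (160, np.float64(0.645), np.float64(0.117), np.float64(0.076)), (164, np.float64(0.632), np.float64(0.117), np.float64(0.073)), (168, np.float64(0.619), np.float64(0.118), np.float64(0.07)), (172, np.float64(0.607), np.float64(0.118), np.float64(0.067)), (176, np.float64(0.585), np.float64(0.114), np.float64(0.134)), (180, np.float64(0.572), np.float64(0.115), np.float64(0.132)), (184, np.float64(0.57), np.float64(0.121), np.float64(0.04)), (188, np.float64(0.557), np.float64(0.121), np.float64(0.036))]
223 [(152, np.float64(0.682), np.float64(0.113), np.float64(0.019)), (156, np.float64(0.657), np.float64(0.11), np.float64(0.081)), (160, np.float64(0.645), np.float64(0.111), np.float64(0.074)), (164, np.float64(0.632), np.float64(0.111), np.float64(0.072)), (168, np.float64(0.62), np.float64(0.112), np.float64(0.064)), (172, np.float64(0.608), np.fl
[... 229 characters left out ...]
, np.float64(0.557), np.float64(0.114), np.float64(0.037))]
225 [(152, np.float64(0.682), np.float64(0.106), np.float64(0.021)), (156, np.float64(0.669), np.float64(0.107), np.float64(0.015)), (160, np.float64(0.655), np.float64(0.107), np.float64(0.014)), (164, np.float64(0.64), np.float64(0.107), np.float64(0.02)), (168, np.float64(0.626), np.float64(0.107), np.float64(0.022)), (172, np.float64(0.613), np.float64(0.108), np.float64(0.02)), (176, np.float64(0.596), np.float64(0.107), np.float64(0.044)), (180, np.float64(0.582), np.float64(0.107), np.float64(0.049)), (184, np.float64(0.57), np.float64(0.107), np.float64(0.041)), (188, np.float64(0.557), np.float64(0.108), np.float64(0.034))]
```

Request:
{"method": "apply_moves", "body": {
  "plan": [
    [-3,-13.45,-11.25,1.277,0,0,1],
    [-3,-13.45,-11.25,1.277,0,0,1],
    [-3,-13.45,-11.25,1.277,0,0,1],
    [-3,-13.45,-11.25,1.277,0,0,1],
    [-3,-13.45,-11.25,1.277,0,0,1],
    [-3,-13.45,-11.25,1.277,0,0,1],
    [-3,-13.45,-11.25,1.277,0,0,1],
    [-3,-13.45,-11.25,1.277,0,0,1]
  ]
}}

```text
time: 0.82
tcp_pos: [0.3762, 0.3695, 0.2942]
eef_rot: [0.701, -0.096, 0.701, 0.096]
ft_force: [1.2, 0.5, -0.2]
finger_gap: 0.0927
```

```bash
python3 - <<'E'
from h import *
print(pose()[0],get_state()['joints']); go([.58,.06,.36],down(0.0))
E
```

```text
[0.37615373 0.36947639 0.29419632] [ 7.28081482e-01 -2.16973877e-01  1.67162450e+00 -3.81227331e-05
  1.68675479e+00  4.56926888e-01]
row [-1.645 -8.819  2.838] [ 2.712e-01  2.000e-04 -1.000e-04] n>= 9.025808710901972 2.1697995440941176
```

Request:
{"method": "apply_moves", "body": {
  "plan": [
    [-1.6,-8.8,2.85,0.27,0,0,1],
    [-1.6,-8.8,2.85,0.27,0,0,1],
    [-1.6,-8.8,2.85,0.27,0,0,1],
    [-1.6,-8.8,2.85,0.27,0,0,1],
    [-1.6,-8.8,2.85,0.27,0,0,1],
    [-1.6,-8.8,2.85,0.27,0,0,1],
    [-1.6,-8.8,2.85,0.27,0,0,1],
    [-1.6,-8.8,2.85,0.27,0,0,1]
  ]
}}

```text
time: 1.48
tcp_pos: [0.5591, 0.0964, 0.351]
eef_rot: [0.707, -0.002, 0.707, 0.002]
ft_force: [0.3, 0.5, -0.2]
finger_gap: 0.093
```

```bash
python3 - <<'E'
from h import *
print(pose()[0],pose()[1].as_matrix().round(3)); im,d,m=shot('wrist','w1')
cv2.imwrite('pics/v3.png',cv2.resize(im[:,:,::-1],(800,600),interpolation=cv2.INTER_CUBIC)); print(m)
E
```

```text
[0.55910193 0.09639742 0.35101123] [[ 0.    -0.007  1.   ]
 [ 0.     1.     0.007]
 [-1.     0.     0.   ]]
{'vfov': 62.82895210819983, 'cx': 258.5243996851181, 'cy': 192.7950858178835, 'cam_to_world': array([[ 9.99983927e-01, -5.52410795e-03, -1.27672342e-03,
         5.58938926e-01],
       [ 5.66754617e-03,  9.67682916e-01,  2.52106434e-01,
         1.66468452e-01],
       [-1.57199711e-04, -2.52109617e-01,  9.67698670e-01,
         4.97201644e-01],
       [ 0.00000000e+00,  0.00000000e+00,  0.00000000e+00,
         1.00000000e+00]])}
```

View pics/v3.png

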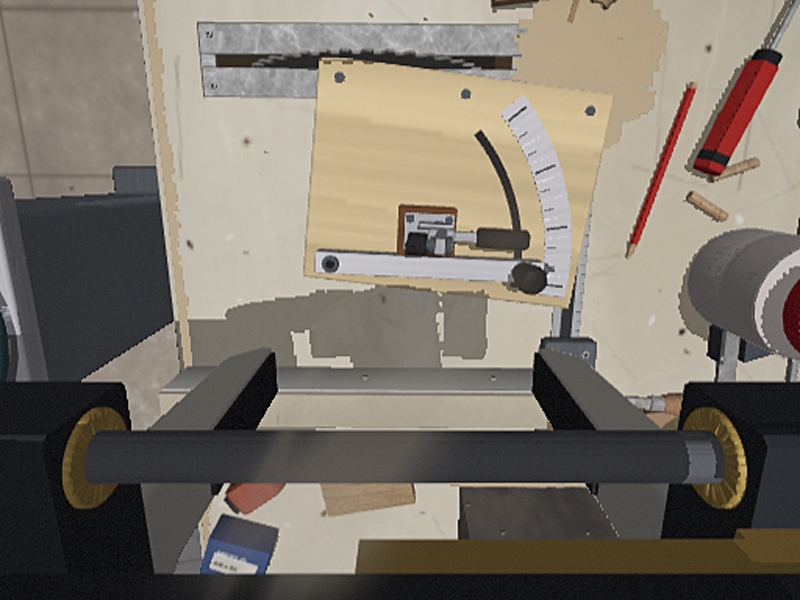

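The wrist view shows the pivot screw at (330,263) and the knob top at (528,278). The long marks are at about (550,288), (556,228), (545,170) and (517,115). The clamp handle runs along the fence at (502,239).

```bash
python3 - <<'E'
from h import *
im,d,m=load('w1'); k=1.5625
A=[onz(m,u/k,v/k,.02) for u,v in [(319,58),(612,97),(567,306),(305,275)]]
print('corners',np.round(A,4),[np.linalg.norm(A[i]-A[i-1]).round(4) for i in range(4)])
pv=onz(m,330/k,263/k,.045); print('pivot',pv)
xs=(A[0]+A[1]-A[2]-A[3])/2; yax=(A[3]+A[0]-A[1]-A[2])/2
print('y heading from x',np.degrees(np.arctan2(xs[1],xs[0])-np.pi/2),'ydir',np.degrees(np.arctan2(-yax[1],-yax[0])))
print('center',np.mean(A,0))
w=im[130:200,300:370].astype(int).sum(2)
for n,u,v,z in [('knobtop',528,276,.09),('knob depth',528,276,0)]:
    p=onz(m,u/k,v/k,z) if z else dp(m,d,u/k,v/k); print(n,p,np.linalg.norm((p-pv)[:2]),np.degrees(np.arctan2(*(p-pv)[1::-1])))
for u,v in [(550,288),(556,228),(545,170),(517,115)]:
    p=onz(m,u/k,v/k,.021); print('mark',p,np.degrees(np.arctan2(*(p-pv)[1::-1])),np.linalg.norm((p-pv)[:2]))
E
```

```text
corners [[0.4828 0.2652 0.02  ]
 [0.7469 0.2344 0.02  ]
 [0.7237 0.0381 0.02  ]
 [0.4614 0.0684 0.02  ]] [np.float64(0.1979), np.float64(0.266), np.float64(0.1976), np.float64(0.264)]
pivot [0.4903787  0.08511512 0.045     ]
y heading from x -6.467433499341787 ydir -6.625743923395032
center [0.60370921 0.15154856 0.02      ]
knobtop [0.66421538 0.08303181 0.09      ] 0.1738491636720117 -0.6866171758027322
knob depth [0.66505921 0.08236303 0.08673613] 0.1747021868302757 -0.9026185176935863
mark [0.7047826  0.05684989 0.021     ] -7.510091178616114 0.2162589939753303
mark [0.70578108 0.11622991 0.021     ] 8.219500180125113 0.21763803929368586
mark [0.69095615 0.17018274 0.021     ] 22.982460955759436 0.2178710942896027
mark [0.66164742 0.21846417 0.021     ] 37.904165368591045 0.21705976885471973
```

```bash
python3 - <<'E'
from h import *
print(pose()[0]); go([.668,.082,.165],down(np.radians(-0.8)))
E
```

```text
[0.56207677 0.09160143 0.3514608 ]
row [ 4.665 -0.241  2.642] [0.0176 0.0011 0.0019] n>= 5.147757088820867 0.14226443473998074
```

Request:
{"method": "apply_moves", "body": {
  "plan": [
    [4.65,-0.25,2.65,0.02,0,0,1],
    [4.65,-0.25,2.65,0.02,0,0,1],
    [4.65,-0.25,2.65,0.02,0,0,1],
    [4.65,-0.25,2.65,0.02,0,0,1],
    [4.65,-0.25,2.65,0.02,0,0,1],
    [4.65,-0.25,2.65,0.02,0,0,1],
    [4.65,-0.25,2.65,0.02,0,0,1],
    [4.65,-0.25,2.65,0.02,0,0,1]
  ]
}}

```text
time: 2.2
tcp_pos: [0.6645, 0.0893, 0.1658]
eef_rot: [0.707, 0.005, 0.707, -0.005]
ft_force: [0.2, -0.1, 1.0]
finger_gap: 0.0931
```

```bash
python3 - <<'E'
from h import *
print(pose()[0]); go([.668,.082,.08],down(np.radians(-0.8)))
E
```

```text
[0.66445592 0.08932252 0.1657702 ]
row [ 2.144 -0.182  0.09 ] [ 0.0009  0.0003 -0.0001] n>= 2.0660703966031213 0.007781019784815671
```

Request:
{"method": "apply_moves", "body": {
  "plan": [
    [0,-0.18,0.09,0,0,0,1],
    [0,-0.18,0.09,0,0,0,1],
    [0,-0.18,0.09,0,0,0,1],
    [1.0,-0.18,0.09,0,0,0,1],
    [1.6,-0.18,0.09,0,0,0,1],
    [2.15,-0.18,0.09,0,0,0,1],
    [2.15,-0.18,0.09,0,0,0,1],
    [2.15,-0.18,0.09,0,0,0,1]
  ]
}}

```text
time: 2.87
tcp_pos: [0.6677, 0.082, 0.0791]
eef_rot: [0.707, 0.005, 0.707, -0.005]
ft_force: [-0.8, -0.6, 0.7]
finger_gap: 0.093
```

```bash
python3 - <<'E'
from h import *
print(pose()[0]); go([.668,.082,.08],down(np.radians(-0.8)))
im,d,m=shot('wrist','w2'); cv2.imwrite('pics/v4.png',im[:,:,::-1])
E
```

```text
[0.66774451 0.08197086 0.07909189]
row [-0.023  0.001  0.006] [ 0.001  -0.0007  0.    ] n>= 0.022633418754495382 0.009527599007635406
```

View pics/v4.png

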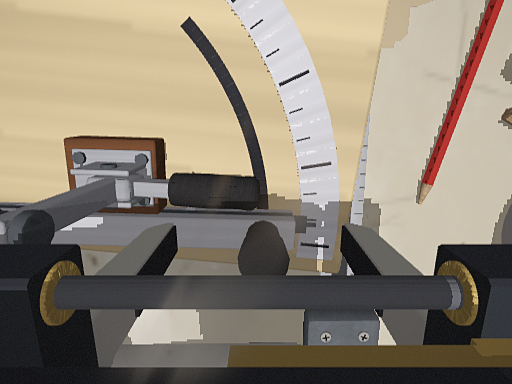

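The knob (263,250) sits between the fingers. The pointer is at (310,223), about 5° past the first long mark. Next I close the gripper.

Request:
{"method": "apply_moves", "body": {
  "plan": [
    [0,0,0,0,0,0,-1],
    [0,0,0,0,0,0,-1],
    [0,0,0,0,0,0,-1],
    [0,0,0,0,0,0,-1],
    [0,0,0,0,0,0,-1],
    [0,0,0,0,0,0,-1],
    [0,0,0,0,0,0,-1],
    [0,0,0,0,0,0,-1]
  ]
}}

```text
time: 3.58
tcp_pos: [0.668, 0.0819, 0.0786]
eef_rot: [0.707, 0.005, 0.707, -0.005]
ft_force: [-0.4, -0.3, 0.1]
finger_gap: 0.0442
```

```bash
python3 - <<'E'
from h import *
s=get_state(); print(pose(s)[0],s['ft_force'],s['finger_gap'])
p,R=pose(s); th0=np.radians(-0.8); pv=p[:2]-.18*np.array([np.cos(th0),np.sin(th0)]); print('pivot',pv)
for a in range(4,28,4):
    t=th0+np.radians(a); go([*(pv+.18*np.array([np.cos(t),np.sin(t)])),p[2]],down(t),(p,down(th0)))
E
```

```text
[0.66800817 0.08193545 0.07864172] [-0.36751051 -0.31965418  0.14243176] 0.04415604325341561
pivot [0.48802572 0.08444864]
row [ 0.     0.314 -0.011] [-0.0698  0.      0.    ] n>= 0.3012906190143969 0.5586592178770949
row [ 0.     0.626 -0.044] [-0.1396  0.      0.    ] n>= 0.6022141618197866 1.11731843575419
row [ 0.     0.936 -0.098] [-0.2094  0.      0.    ] n>= 0.9024039994329793 1.6759776536312851
row [ 0.     1.24  -0.174] [-0.2793  0.      0.    ] n>= 1.2014943967775433 2.2346368715083798
row [ 0.     1.539 -0.271] [-0.3491  0.      0.    ] n>= 1.4991209582756577 2.7932960893854752
row [ 0.     1.83  -0.389] [-0.4189  0.      0.    ] n>= 1.7949210718079947 3.3519553072625703
```

Request:
{"method": "apply_moves", "body": {
  "plan": [
    [0,0,0,0,0,0,-1],
    [0,0,0,0,0,0,-1],
    [0,0,0,0,0,0,-1],
    [0,0,0,0,0,0,-1],
    [0,0,0,0,0,0,-1],
    [0,0.157,-0.003,-0.035,0,0,-1],
    [0,0.314,-0.011,-0.07,0,0,-1],
    [0,0.626,-0.044,-0.14,0,0,-1]
  ]
}}

```text
time: 4.25
tcp_pos: [0.6688, 0.1056, 0.0788]
eef_rot: [0.708, -0.045, 0.704, 0.044]
ft_force: [20.9, -5.5, -8.6]
finger_gap: 0.0254
```

```bash
python3 - <<'E'
from h import *
s=get_state(); print(pose(s)[0],s['ft_force'],s['torque'],s['finger_gap'],np.degrees(np.arctan2(*pose(s)[1].as_matrix()[1::-1,2])))
E
```

```text
[0.66878098 0.10559824 0.07878521] [20.93482705 -5.53956372 -8.55852845] [-1.00810008 -3.18068781 -0.04916262] 0.02539292355057503 7.258184737168841
```

Request:
{"method": "apply_moves", "body": {
  "plan": [
    [0,0.157,0.047,-0.035,0,0,-1],
    [0,0.314,0.04,-0.07,0,0,-1],
    [0,0.626,0.006,-0.14,0,0,-1],
    [0,0.936,-0.048,-0.21,0,0,-1],
    [0,1.16,-0.1,-0.26,0,0,-1],
    [0,1.24,-0.124,-0.28,0,0,-1],
    [0,1.24,-0.124,-0.28,0,0,-1],
    [0,1.24,-0.124,-0.28,0,0,-1]
  ]
}}

```text
time: 4.92
tcp_pos: [0.6555, 0.1561, 0.0787]
eef_rot: [0.693, -0.143, 0.692, 0.143]
ft_force: [2.1, 4.8, -1.0]
finger_gap: 0.0255
```

```bash
python3 - <<'E'
from h import *
s=get_state(); print(pose(s)[0],s['ft_force'],s['torque'],s['finger_gap'],np.degrees(np.arctan2(*pose(s)[1].as_matrix()[1::-1,2])))
im,d,m=shot('wrist','w3'); cv2.imwrite('pics/v5.png',cv2.resize(im[0:300,50:450,::-1],(800,600),interpolation=cv2.INTER_CUBIC))
E
```

```text
[0.65548116 0.15608417 0.07873261] [ 2.08105158  4.78835851 -1.02123446] [ 0.81881375 -0.25050723  0.14878893] 0.02548284265194974 23.31058021172052
```

View pics/v5.png

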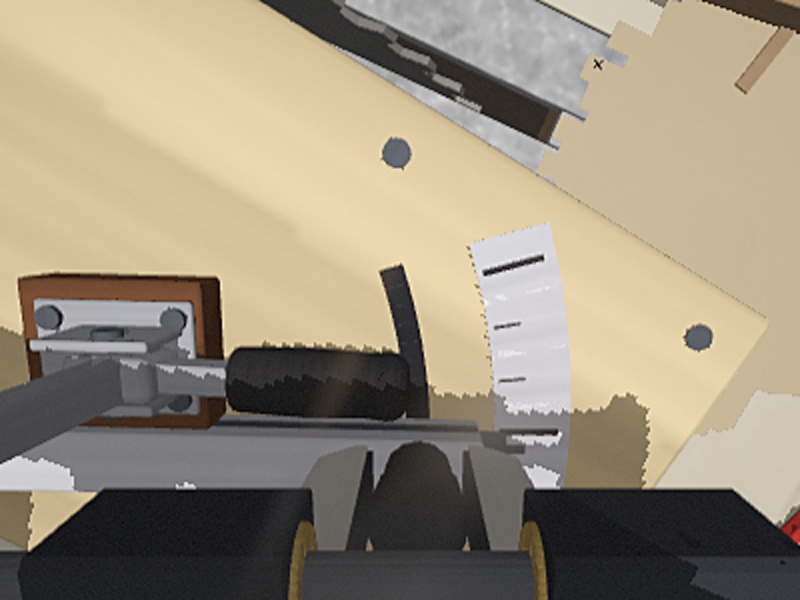

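The pointer tip is at (515,449). The 30° mark is at y≈433, with about 54 px per 5°, so the fence reads roughly 29° once parallax is allowed for. I'll nudge it about 0.8° further and release.

Request:
{"method": "apply_moves", "body": {
  "plan": [
    [0,0.03,0,-0.007,0,0,-1],
    [0,0.06,0,-0.014,0,0,-1],
    [0,0.06,0,-0.014,0,0,-1],
    [0,0.06,0,-0.014,0,0,-1],
    [0,0.06,0,-0.014,0,0,-1],
    [0,0.06,0,-0.014,0,0,0.3],
    [0,0.06,0,-0.014,0,0,0.3],
    [0,0.06,0,-0.014,0,0,0.3]
  ]
}}

```text
time: 5.63
tcp_pos: [0.6543, 0.1576, 0.0786]
eef_rot: [0.691, -0.148, 0.692, 0.148]
ft_force: [0.0, 0.1, 0.2]
finger_gap: 0.0407
```

```bash
python3 - <<'E'
from h import *
s=get_state(); p,R=pose(s); print(p,s['ft_force'],s['finger_gap'],np.degrees(np.arctan2(p[1]-.0845,p[0]-.488)))
go([p[0],p[1],.24],R)
E
```

```text
[0.65433072 0.15763089 0.07861019] [0.0285988  0.12309155 0.20206555] 0.040707480118484414 23.733727047708847
row [-4.035e+00  1.000e-03 -2.000e-03] [0. 0. 0.] n>= 3.8702591839769718 0.0
```

Request:
{"method": "apply_moves", "body": {
  "plan": [
    [-1,0,0,0,0,0,1],
    [-2,0,0,0,0,0,1],
    [-3,0,0,0,0,0,1],
    [-4,-0.5,-0.7,0,0,0,1],
    [-5,-0.9,-1.4,0,0,0,1],
    [-6,-1,-2,0,0,0,1],
    [-6,-1,-2,0,0,0,1],
    [-6,-1,-2,0,0,0,1]
  ]
}}

```text
time: 6.3
tcp_pos: [0.5971, 0.0872, 0.3252]
eef_rot: [0.694, -0.148, 0.689, 0.147]
ft_force: [0.4, -1.3, 1.5]
finger_gap: 0.0916
```

```bash
python3 - <<'E'
from h import *
s=get_state(); p,R=pose(s); print(p)
im,d,m=shot('wrist','w4'); cv2.imwrite('pics/v6.png',cv2.resize(im[0:240,120:440,::-1],(800,600),interpolation=cv2.INTER_CUBIC))
E
```

```text
[0.59707743 0.08720654 0.32519844]
```

View pics/v6.png

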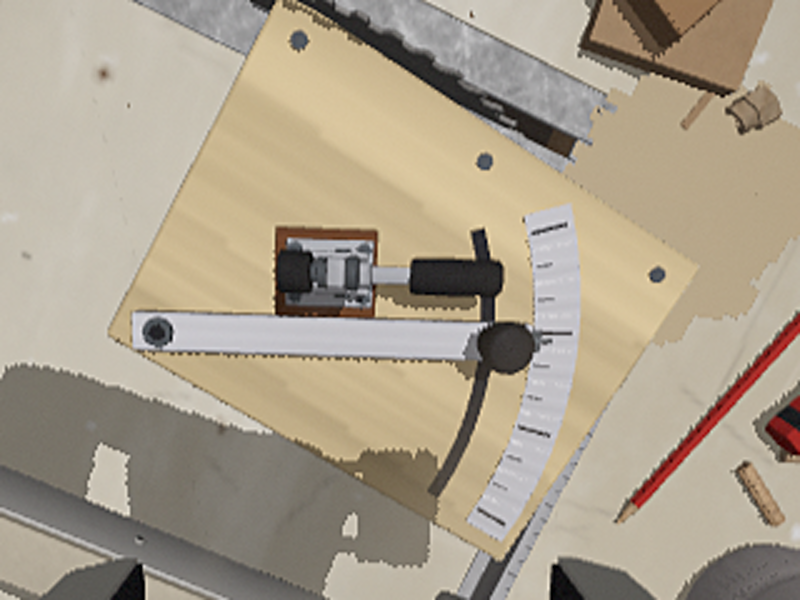

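The pivot screw is at (157,331) in this crop. The pointer and knob axis lie at about y=338, beside the third long mark at (558,333). The stop block spans x 275–378 and y 227–316, and the fence face edge is at y≈312–322.

```bash
python3 - <<'E'
from h import *
im,d,m=load('w4'); c=lambda u,v:(120+u/2.5,v/2.5)
pv=onz(m,*c(157,331),.045); print('pivot',pv)
H=lambda p,q=pv:np.degrees(np.arctan2(*(p-q)[1::-1]))
for uv in [(491,518),(534,432),(558,333),(549,229)]:
    p=onz(m,*c(*uv),.021); print('mark',H(p),np.linalg.norm((p-pv)[:2]))
# fence edges by segmentation
hsv=cv2.cvtColor(im,cv2.COLOR_RGB2HSV); 
e1=[onz(m,*c(*q),.045) for q in [(136,312),(470,321)]]; e2=[onz(m,*c(*q),.045) for q in [(136,351),(470,360)]]
print('fence heads',H(e1[1],e1[0]),H(e2[1],e2[0]), 'width',np.linalg.norm((e1[0]-e2[0])[:2]))
k=onz(m,*c(506,345),.088); print('knob',k,H(k),np.linalg.norm((k-pv)[:2]))
B=[onz(m,*c(*q),.04) for q in [(276,227),(377,229),(376,316),(276,316)]]
t=np.radians(23.3); ey=-np.array([np.cos(t),np.sin(t)]); ex=np.array([-np.sin(t),np.cos(t)])
for b in B: print('block',b,'x',(b-pv)[:2]@ex,'y',(b-pv)[:2]@ey)
b,g,r=0,0,0
m2=((hsv[...,0]<12)&(hsv[...,1]>110)).astype(np.uint8); m2[:, :220]=0; m2[:,280:]=0; m2[135:]=0
n,l,st,ce=cv2.connectedComponentsWithStats(m2); print(st[1:][st[1:,4]>30])
E
```

```text
pivot [0.49009294 0.08504537 0.045     ]
mark -6.865207736999022 0.21888346129461525
mark 8.141174906490809 0.21889946498650162
mark 23.240991588024883 0.22073262629786422
mark 38.06848627331191 0.21850830773451357
fence heads 22.444898461231453 22.40704234936628 width 0.020507968565102876
knob [0.65400428 0.15376042 0.088     ] 22.74444608442355 0.17773205533282346
block [0.52716348 0.15965963 0.04      ] x 0.05386611006052782 y -0.06356063633101072
block [0.57579421 0.18022013 0.04      ] x 0.053514157923360534 y -0.1163579700267288
block [0.59382792 0.13944095 0.04      ] x 0.00892751597752921 y -0.11679094739712788
block [0.54472592 0.11762193 0.04      ] x 0.00830999183415622 y -0.06306297753285542
[[230  91  27  14  80]
 [235 123  22   4  53]]
```

```bash
python3 - <<'E'
from h import *
go([.52,-.175,.30],down(np.radians(-80.5))); print(get_state()['joints'].round(2))
E
```

```text
row [ 0.538 -5.21  -4.453] [ 1.8249  0.0047 -0.0032] n>= 6.59478189693995 14.603322930559791
[ 0.1  -0.05  1.48  0.    1.71 -0.32]
```

Request:
{"method": "apply_moves", "body": {
  "plan": [
    [0.5,-5.2,-4.45,1.825,0,0,1],
    [0.5,-5.2,-4.45,1.825,0,0,1],
    [0.5,-5.2,-4.45,1.825,0,0,1],
    [0.5,-5.2,-4.45,1.825,0,0,1],
    [0.5,-5.2,-4.45,1.825,0,0,1],
    [0.5,-5.2,-4.45,1.825,0,0,1],
    [0.5,-5.2,-4.45,1.825,0,0,1],
    [0.5,-5.2,-4.45,1.825,0,0,1]
  ]
}}

```text
time: 7.02
tcp_pos: [0.5191, -0.1775, 0.2965]
eef_rot: [0.676, 0.205, 0.678, -0.205]
ft_force: [0.6, 0.0, 0.3]
finger_gap: 0.0931
```

```bash
python3 - <<'E'
from h import *
print(pose()[0]); go([.52,-.175,.30],down(np.radians(-80.5)))
E
```

```text
[ 0.51907577 -0.17749284  0.29653369]
row [-0.087  0.065 -0.016] [ 0.8162 -0.0017  0.0023] n>= 0.10476015444040118 6.531707590774777
```

Request:
{"method": "apply_moves", "body": {
  "plan": [
    [0,0,0,0.816,0,0,1],
    [0,0,0,0.816,0,0,1],
    [0,0,0,0.816,0,0,1],
    [0,0,0,0.816,0,0,1],
    [0,0,0,0.816,0,0,1],
    [0,0,0,0.816,0,0,1],
    [0,0,0,0.816,0,0,1],
    [0,0,0,0.816,0,0,1]
  ]
}}

```text
time: 7.68
tcp_pos: [0.5205, -0.1737, 0.2971]
eef_rot: [0.541, 0.455, 0.542, -0.455]
ft_force: [0.3, -0.3, 0.0]
finger_gap: 0.0931
```

```bash
python3 - <<'E'
from h import *
print(pose()[0]); im,d,m=shot('wrist','w5')
vv,uu=np.mgrid[0:384,0:512]; o,_=ray(m,0,0); f=192/np.tan(np.radians(m['vfov'])/2)
P=np.stack([(uu-m['cx'])/f,-(vv-m['cy'])/f,-np.ones_like(uu)],-1)*d[...,None]@np.array(m['cam_to_world'])[:3,:3].T+o
near=(np.hypot(P[...,0]-.515,P[...,1]+.175)<.085)
print(np.percentile(P[...,2][near],[5,25,50,75,95]).round(4))
M=(near&(P[...,2]>.012)&(P[...,2]<.035)&(d>0)).astype(np.uint8)
M=cv2.morphologyEx(M,cv2.MORPH_OPEN,np.ones((5,5)))
n,l,st,ce=cv2.connectedComponentsWithStats(M); i=1+st[1:,4].argmax(); print(st[i],ce[i])
c=cv2.findContours((l==i).astype(np.uint8),0,2)[0][0].reshape(-1,2)
w=np.array([onz(m,*q,.022)[:2] for q in c],np.float32)*1000
r=cv2.minAreaRect(w); print(r,cv2.boxPoints(r))
v=im[:,:,::-1].copy(); cv2.drawContours(v,[c],-1,(0,255,0),1); cv2.imwrite('pics/v7.png',v)
E
```

```text
[ 0.52050581 -0.17369344  0.29709291]
[-0.0012  0.3404  0.3782  0.3858  0.397 ]
[ 246  127   34   73 2433] [262.7324291  162.69256062]
((521.1435546875, -178.335693359375), (98.94380187988281, 44.547279357910156), 10.743358612060547) [[ 468.38675 -165.67453]
 [ 476.69083 -209.44098]
 [ 573.9004  -190.99686]
 [ 565.5963  -147.23041]]
```

View pics/v7.png

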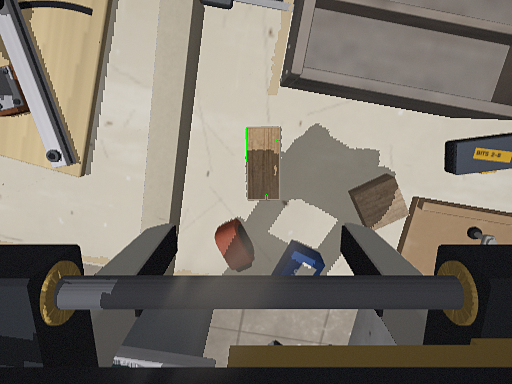

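The offcut's outline is clean: centre (521, -178) mm, long axis heading 10.7°. I'll descend onto it now.

```bash
python3 - <<'E'
from h import *
go([.521,-.178,.06],down(np.radians(-79.3)))
E
```

```text
row [5.932e+00 4.000e-03 1.130e-01] [-0.0094 -0.0011  0.0016] n>= 5.691083575971376 0.07647702839430727
```

Request:
{"method": "apply_moves", "body": {
  "plan": [
    [1,0,0.11,-0.01,0,0,1],
    [2,0,0.11,-0.01,0,0,1],
    [3,0,0.11,-0.01,0,0,1],
    [4,0,0.11,-0.01,0,0,1],
    [5,0,0.11,-0.01,0,0,1],
    [5.9,0,0.11,-0.01,0,0,1],
    [5.9,0,0.11,-0.01,0,0,1],
    [5.9,0,0.11,-0.01,0,0,1]
  ]
}}

```text
time: 8.4
tcp_pos: [0.5203, -0.1779, 0.0616]
eef_rot: [0.543, 0.45, 0.546, -0.451]
ft_force: [0.5, -0.2, 0.9]
finger_gap: 0.0929
```

```bash
python3 - <<'E'
from h import *
print(pose()[0]);go([.521,-.178,.0225],down(np.radians(-79.3)))
E
```

```text
[ 0.52030877 -0.17789058  0.06155632]
row [0.976 0.02  0.008] [ 0.0011 -0.002   0.0032] n>= 0.9367527983184817 0.03146340016790261
```

Request:
{"method": "apply_moves", "body": {
  "plan": [
    [0.5,0,0,0,0,0,0.6],
    [0.97,0,0,0,0,0,0.3],
    [0.97,0,0,0,0,0,-1],
    [0.97,0,0,0,0,0,-1],
    [0.97,0,0,0,0,0,-1],
    [0.97,0,0,0,0,0,-1],
    [0.97,0,0,0,0,0,-1],
    [0.97,0,0,0,0,0,-1]
  ]
}}

```text
time: 9.07
tcp_pos: [0.5215, -0.1785, 0.0249]
eef_rot: [0.545, 0.452, 0.544, -0.451]
ft_force: [0.4, -1.8, 11.2]
finger_gap: 0.0449
```

Request:
{"method": "apply_moves", "body": {
  "plan": [
    [0,0,0,0,0,0,-1],
    [0,0,0,0,0,0,-1],
    [0,0,0,0,0,0,-1],
    [-0.5,0,0,0,0,0,-1],
    [-1.5,0,0,0,0,0,-1],
    [-2.5,0,0,0,0,0,-1],
    [-3.5,0,0,0,0,0,-1],
    [-4.5,0,0,0,0,0,-1]
  ]
}}

```text
time: 9.73
tcp_pos: [0.5207, -0.1782, 0.2062]
eef_rot: [0.544, 0.451, 0.544, -0.451]
ft_force: [0.5, -0.4, -0.5]
finger_gap: 0.0449
```

```bash
cat >> h.py <<'E'
t=np.radians(22.7); EY=-np.array([np.cos(t),np.sin(t)]); EX=np.array([-np.sin(t),np.cos(t)])
W=np.array([.5441,.1187])
def wp(x,y,z): return [*(W+EX*x+EY*y),z]
def tow(p): return np.array([(p[:2]-W)@EX,(p[:2]-W)@EY,p[2]-.02])*1000
PL=down(np.radians(22.7-90))
E
python3 - <<'E'
from h import *
s=get_state();print(pose()[0],s['finger_gap'],s['ft_force']);go(wp(.048,.060,.20),PL); print(wp(.048,.06,.2),wp(.0225,.05,0))
E
```

```text
[ 0.52065595 -0.17817671  0.20615305] 0.0449110607150386 [ 0.50453357 -0.42195618 -0.52662168]
row [ 0.153  0.23  -8.046] [-2.104e-01  1.000e-04 -2.000e-04] n>= 7.722711593431932 1.6833618765534026
[np.float64(0.47022422460105795), np.float64(0.13982746575444072), 0.2] [np.float64(0.48929020957489056), np.float64(0.1201618048965496), 0]
```

Request:
{"method": "apply_moves", "body": {
  "plan": [
    [0.15,0.23,-8.1,-0.21,0,0,-1],
    [0.15,0.23,-8.1,-0.21,0,0,-1],
    [0.15,0.23,-8.1,-0.21,0,0,-1],
    [0.15,0.23,-8.1,-0.21,0,0,-1],
    [0.15,0.23,-8.1,-0.21,0,0,-1],
    [0.15,0.23,-8.1,-0.21,0,0,-1],
    [0.15,0.23,-8.1,-0.21,0,0,-1],
    [0.15,0.23,-8.1,-0.21,0,0,-1]
  ]
}}

```text
time: 10.4
tcp_pos: [0.4693, 0.1443, 0.1983]
eef_rot: [0.589, 0.392, 0.589, -0.391]
ft_force: [0.5, -0.5, 0.2]
finger_gap: 0.0446
```

```bash
python3 - <<'E'
from h import *
s=get_state();print(pose()[0],s['finger_gap'],tow(pose()[0]));go(wp(.050,.060,.065),PL)
E
```

```text
[0.46927233 0.14430488 0.19833673] 0.04459355307935985 [ 52.49792926  59.15029506 178.33673269]
row [ 3.333 -0.024  0.063] [ 0.0004 -0.0002 -0.0008] n>= 3.1981495361713748 0.007480246973778759
```

Request:
{"method": "apply_moves", "body": {
  "plan": [
    [1,0,0.05,0,0,0,-1],
    [2,0,0.05,0,0,0,-1],
    [3,0,0.05,0,0,0,-1],
    [3.3,0,0.05,0,0,0,-1],
    [3.5,0,0.05,0,0,0,-1],
    [3.6,0,0.05,0,0,0,-1],
    [3.7,0,0.05,0,0,0,-1],
    [3.7,0,0.05,0,0,0,-1]
  ]
}}

```text
time: 11.07
tcp_pos: [0.4719, 0.14, 0.0511]
eef_rot: [0.589, 0.392, 0.588, -0.392]
ft_force: [-0.2, -0.4, -0.2]
finger_gap: 0.0447
```

```bash
python3 - <<'E'
from h import *
s=get_state();print(pose()[0],s['finger_gap'],s['ft_force'],tow(pose()[0]))
im,d,m=shot('wrist','w6'); cv2.imwrite('pics/v8.png',im[:,:,::-1])
E
```

```text
[0.47185037 0.1399765  0.05114416] 0.044686727671477446 [-0.15120707 -0.36013333 -0.15922031] [47.50995251 58.44230472 31.14415732]
```

View pics/v8.png

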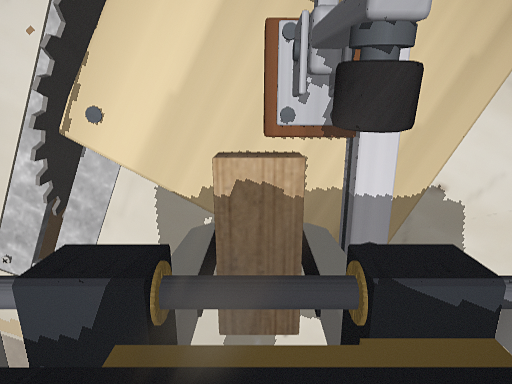

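The offcut is held parallel to the fence, about 8 mm short of the stop block (offcut end at v≈153, block face at v≈137). Now I lower it and release.

Request:
{"method": "apply_moves", "body": {
  "plan": [
    [0,0,-0.08,0,0,0,-1],
    [0.07,0,-0.08,0,0,0,-1],
    [0.12,0,-0.08,0,0,0,-1],
    [0.15,0,-0.08,0,0,0,-1],
    [0.15,0,-0.08,0,0,0,-1],
    [0.15,0,-0.08,0,0,0,0.14],
    [0.15,0,-0.08,0,0,0,0.14],
    [0.15,0,-0.08,0,0,0,0.14]
  ]
}}

```text
time: 11.78
tcp_pos: [0.4698, 0.1429, 0.0438]
eef_rot: [0.589, 0.392, 0.589, -0.392]
ft_force: [0.0, 0.2, -0.7]
finger_gap: 0.0526
```

```bash
python3 - <<'E'
from h import *
s=get_state();print(pose()[0],s['finger_gap'],s['ft_force'],tow(pose()[0]))
E
```

```text
[0.46979452 0.14287646 0.04378811] 0.05264891853360877 [ 0.03852864  0.19756798 -0.66418123] [50.97864021 59.2197949  23.78810619]
```

```bash
python3 - <<'E'
from h import *
im,d,m=load('w1')
for u,v in [(260,68),(300,62),(350,60),(400,50),(450,60)]: 
  p=dp(m,d,u/1.5625,v/1.5625); print(p.round(3),tow(p).round())
im,d,m=load('w6')
for u,v in [(40,80),(40,150),(60,100),(50,200)]:
  p=dp(m,d,u,v); print(p.round(3),tow(p).round())
P=np.load('pics/P.npy'); q=P[150:250,165:190].reshape(-1,3); print(q[:,2].max(), q[q[:,2].argmax()])
go(wp(.099,.052,.14),PL)
E
```

```text
[ 0.424  0.261 -0.   ] [177.  56. -20.]
[0.462 0.265 0.002] [167.  19. -18.]
[0.51  0.264 0.019] [147. -25.  -1.]
[ 0.555  0.277 -0.   ] [142. -71. -20.]
[0.601 0.267 0.004] [ 115. -110.  -16.]
[0.51  0.267 0.042] [150. -26.  22.]
[0.473 0.267 0.03 ] [164.   8.  10.]
[0.501 0.267 0.024] [153. -17.   4.]
[0.437 0.266 0.01 ] [177.  42. -10.]
1.4812983336324033 [0.40746835 0.02946583 1.48129833]
row [-2.405  0.18  -1.201] [-0.0004  0.      0.0001] n>= 2.58447166427921 0.003055866106703314
```

Request:
{"method": "apply_moves", "body": {
  "plan": [
    [-1,0,0,0,0,0,0.14],
    [-1.8,0,0,0,0,0,0.14],
    [-1.8,0.18,-0.6,0,0,0,-1],
    [-1.8,0.18,-1.2,0,0,0,-1],
    [-1.8,0.18,-1.2,0,0,0,-1],
    [-1.8,0.18,-1.2,0,0,0,-1],
    [-1.8,0.18,-1.2,0,0,0,-1],
    [-1.8,0.18,-1.2,0,0,0,-1]
  ]
}}

```text
time: 12.45
tcp_pos: [0.4581, 0.1894, 0.1156]
eef_rot: [0.588, 0.392, 0.588, -0.392]
ft_force: [1.3, -0.8, 0.4]
finger_gap: 0.0176
```

```bash
python3 - <<'E'
from h import *
s=get_state();print(pose()[0],s['finger_gap'],s['ft_force'],tow(pose()[0]))
im,d,m=shot('wrist','w7')
hsv=cv2.cvtColor(im,cv2.COLOR_RGB2HSV)
# offcut top by height ~0.042
vv,uu=np.mgrid[0:384,0:512]; o,_=ray(m,0,0); f=192/np.tan(np.radians(m['vfov'])/2)
P=np.stack([(uu-m['cx'])/f,-(vv-m['cy'])/f,-np.ones_like(uu)],-1)*d[...,None]@np.array(m['cam_to_world'])[:3,:3].T+o
tx=(P[...,:2]-W)@EX; ty=(P[...,:2]-W)@EY
M=((tx>.013)&(tx<.085)&(ty>-.003)&(ty<.13)&(P[...,2]>.036)&(P[...,2]<.05)).astype(np.uint8)
n,l,st,ce=cv2.connectedComponentsWithStats(M); i=1+st[1:,4].argmax(); print(st[i]); q=P[l==i]
r=cv2.minAreaRect(np.stack([tx[l==i],ty[l==i]],-1).astype(np.float32)*1000); print(r,cv2.boxPoints(r),np.median(q[:,2]))
v=im[:,:,::-1].copy(); v[l==i]=v[l==i]//2+np.array([0,120,0],np.uint8); cv2.imwrite('pics/v9.png',v)
go(wp(.099,.052,.048),PL)
E
```

```text
[0.45807454 0.18937556 0.11560131] 0.017617828442647893 [ 1.2756094  -0.84586071  0.43558825] [98.39863863 52.08763903 95.60131419]
[ 291  151   67   93 5454]
((51.470699310302734, 44.80189514160156), (69.68314361572266, 45.62118911743164), 89.75723266601562) [[28.512684 10.057285]
 [74.13346   9.863987]
 [74.42871  79.54651 ]
 [28.807938 79.73981 ]] 0.04108785403458409
row [ 1.692  0.002 -0.016] [-0.0011  0.0001  0.0003] n>= 1.6228503411015622 0.009165407705424762
```

View pics/v9.png

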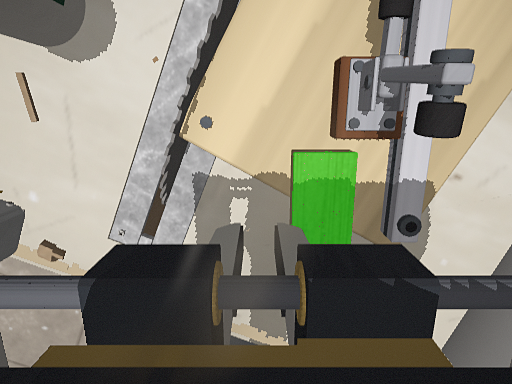

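The offcut (green) is parallel to the fence at x 28–74 mm and 10 mm off the stop block. I'll lower the closed fingers outside it and push it toward the fence.

Request:
{"method": "apply_moves", "body": {
  "plan": [
    [0,-0.2,-0.05,0,0,0,-1],
    [0,-0.2,-0.05,0,0,0,-1],
    [0,-0.2,-0.05,0,0,0,-1],
    [0.6,-0.2,-0.05,0,0,0,-1],
    [1.2,-0.2,-0.05,0,0,0,-1],
    [1.65,-0.2,-0.05,0,0,0,-1],
    [1.65,-0.2,-0.05,0,0,0,-1],
    [1.65,-0.2,-0.05,0,0,0,-1]
  ]
}}

```text
time: 13.17
tcp_pos: [0.4495, 0.1885, 0.0497]
eef_rot: [0.588, 0.392, 0.589, -0.392]
ft_force: [0.5, -0.9, 0.2]
finger_gap: 0.0007
```

```bash
python3 - <<'E'
from h import *
s=get_state();print(pose()[0],s['finger_gap'],s['ft_force'],tow(pose()[0]))
E
```

```text
[0.44953688 0.18852032 0.04971127] 0.000655409661300856 [ 0.54827338 -0.92407207  0.15361947] [100.90437966  60.29399398  29.71126891]
```

Request:
{"method": "apply_moves", "body": {
  "plan": [
    [0,0,0.2,0,0,0,-1],
    [0,0,0.4,0,0,0,-1],
    [0,0,0.55,0,0,0,-1],
    [0,0,0.67,0,0,0,-1],
    [0,0,0.77,0,0,0,-1],
    [0,0,0.85,0,0,0,-1],
    [0,0,0.91,0,0,0,-1],
    [0,0,0.94,0,0,0,-1]
  ]
}}

```text
time: 13.83
tcp_pos: [0.4644, 0.1537, 0.0499]
eef_rot: [0.589, 0.392, 0.589, -0.392]
ft_force: [0.1, -0.2, 0.4]
finger_gap: 0.0007
```

```bash
cat >> h.py <<'E'
def rep():
    s=get_state(); F=s['ft_force']; print('tow',tow(pose(s)[0]).round(1),'F ex,ey,z',(F[:2]@EX).round(1),(F[:2]@EY).round(1),F[2].round(1),'gap',s['finger_gap'].round(4),'t',s['time'])
E
python3 -c "
from h import *
rep()"
```

```text
Traceback (most recent call last):
  File "h.py", line 31, in rep
    s=get_state(); F=s['ft_force']; print('tow',tow(pose(s)[0]).round(1),'F ex,ey,z',(F[:2]@EX).round(1),(F[:2]@EY).round(1),F[2].round(1),'gap',s['finger_gap'].round(4),'t',s['time'])
                                                                                                                                                 ^^^^^^^^^^^^^^^^^^^^^
AttributeError: 'float' object has no attribute 'round'
```

```bash
sed -i "s/s\['finger_gap'\].round(4)/round(s['finger_gap'],4)/" h.py; cat >> h.py <<'E'
def off(tag,view=None):
    im,d,m=shot('wrist',tag)
    vv,uu=np.mgrid[0:384,0:512]; o,_=ray(m,0,0); f=192/np.tan(np.radians(m['vfov'])/2)
    P=np.stack([(uu-m['cx'])/f,-(vv-m['cy'])/f,-np.ones_like(uu)],-1)*d[...,None]@np.array(m['cam_to_world'])[:3,:3].T+o
    tx=(P[...,:2]-W)@EX; ty=(P[...,:2]-W)@EY
    for n,z0,z1,x0,x1,y0,y1 in [('off',.036,.0435,-.002,.085,-.003,.13),('fence',.0435,.048,-.03,.004,-.03,.1),('stop',.034,.045,.004,.06,-.06,-.001)]:
        M=((tx>x0)&(tx<x1)&(ty>y0)&(ty<y1)&(P[...,2]>z0)&(P[...,2]<z1)&(d>0)).astype(np.uint8); M=cv2.morphologyEx(M,cv2.MORPH_OPEN,np.ones((3,3)))
        k,l,st,ce=cv2.connectedComponentsWithStats(M)
        if k<2: print(n,'none'); continue
        i=1+st[1:,4].argmax(); q=np.stack([tx[l==i],ty[l==i]],-1).astype(np.float32)*1000
        r=cv2.minAreaRect(q); print(n,st[i],'x',np.percentile(q[:,0],[1,99]).round(1),'y',np.percentile(q[:,1],[1,99]).round(1),'ang',round(r[2],2))
    cv2.imwrite(f'pics/{tag}v.png',im[:,:,::-1])
E
python3 -c "
from h import *
rep();off('w8')"
```

```text
tow [63.1 60.  29.9] F ex,ey,z -0.3 -0.0 0.4 gap 0.0007 t 13.8333
off [ 233  151  143   93 8207] x [ 5.1 65.9] y [10.1 57.6] ang 0.3
fence [ 389  147   42   61 1196] x [-19.1  -1.5] y [ 7.9 36. ] ang 89.18
stop [ 295   12   89  118 5619] x [ 6.  45.1] y [-52.1  -1.4] ang 89.93
```

Request:
{"method": "apply_moves", "body": {
  "plan": [
    [0,0,0.05,0,0,0,-1],
    [0,0,0.08,0,0,0,-1],
    [0,0,0.1,0,0,0,-1],
    [0,0,0.11,0,0,0,-1],
    [0,0,0.12,0,0,0,-1],
    [0,0,0.13,0,0,0,-1],
    [0,0,0.13,0,0,0,-1],
    [0,0,0.13,0,0,0,-1]
  ]
}}

```text
time: 14.55
tcp_pos: [0.4665, 0.1505, 0.0503]
eef_rot: [0.588, 0.393, 0.589, -0.391]
ft_force: [0.4, 12.6, 1.6]
finger_gap: 0.0004
```

```bash
python3 -c "
from h import *
rep();off('w9')
go(wp(.075,.06,.05),PL)
go(wp(.0225,.135,.12),PL)"
```

```text
tow [59.3 59.3 30.3] F ex,ey,z 11.5 -5.2 1.6 gap 0.0004 t 14.55
off [ 284  128  101  118 9149] x [-0.7 45.4] y [-2.5 56.9] ang 89.43
fence [ 374  175   45   79 1625] x [-18.9  -0.9] y [20.8 59.5] ang 89.25
stop [ 287   15   88  117 5579] x [ 5.8 45.1] y [-52.   -1.2] ang 89.87
row [ 0.007 -0.017 -0.392] [-0.     -0.0023 -0.0017] n>= 0.37675142574704373 0.02263325486406336
row [-1.749 -1.889  0.916] [-0.     -0.0023 -0.0017] n>= 2.620906539686918 0.02263325486406336
```

Request:
{"method": "apply_moves", "body": {
  "plan": [
    [0,0,-0.2,0,0,0,-1],
    [0,0,-0.4,0,0,0,-1],
    [-0.8,0,-0.4,0,0,0,-1],
    [-1.6,0,-0.4,0,0,0,-1],
    [-1.75,-0.9,0.3,0,0,0,-1],
    [-1.75,-1.9,0.92,0,0,0,-1],
    [-1.75,-1.9,0.92,0,0,0,-1],
    [-1.75,-1.9,0.92,0,0,0,-1]
  ]
}}

```text
time: 15.27
tcp_pos: [0.4093, 0.0848, 0.1202]
eef_rot: [0.589, 0.393, 0.588, -0.392]
ft_force: [0.6, 0.8, 0.2]
finger_gap: 0.0003
```

```bash
python3 -c "
from h import *
rep()
go(wp(.0225,.135,.048),PL)"
```

```text
tow [ 20.7 137.4 100.2] F ex,ey,z 0.5 -0.9 0.2 gap 0.0003 t 15.2667
row [ 1.804  0.058 -0.045] [-0.0022  0.0007 -0.001 ] n>= 1.7318865274234014 0.020140325576311725
```

Request:
{"method": "apply_moves", "body": {
  "plan": [
    [0.6,0,-0.04,0,0,0,-1],
    [1.2,0,-0.04,0,0,0,-1],
    [1.8,0,-0.04,0,0,0,-1],
    [1.8,0,-0.04,0,0,0,-1],
    [1.8,0.15,-0.04,0,0,0,-1],
    [1.8,0.3,-0.04,0,0,0,-1],
    [1.8,0.4,-0.04,0,0,0,-1],
    [1.8,0.5,-0.04,0,0,0,-1]
  ]
}}

```text
time: 15.93
tcp_pos: [0.4295, 0.0957, 0.0492]
eef_rot: [0.589, 0.392, 0.588, -0.391]
ft_force: [-1.4, 0.1, 0.1]
finger_gap: 0.0002
```

```bash
python3 -c "
from h import *
rep();off('w10')"
```

```text
tow [ 23.  114.6  29.2] F ex,ey,z 0.6 1.3 0.1 gap 0.0002 t 15.9333
off [  210    16   104   219 19981] x [-0.3 44.6] y [  5.8 104.1] ang 0.04
fence [315  14  42  79 933] x [-19.5  -2.1] y [ 4.7 35.7] ang 39.72
stop [210   0  93   5 451] x [ 4.5 44.5] y [-3.2 -1.1] ang 0.01
```

Request:
{"method": "apply_moves", "body": {
  "plan": [
    [0,0.04,0,0,0,0,-1],
    [0,0.08,0,0,0,0,-1],
    [0,0.11,0,0,0,0,-1],
    [0,0.13,0,0,0,0,-1],
    [0,0.14,0,0,0,0,-1],
    [0,0.15,0,0,0,0,-1],
    [0,0.15,0,0,0,0,-1],
    [0,0.15,0,0,0,0,-1]
  ]
}}

```text
time: 16.65
tcp_pos: [0.4331, 0.0972, 0.0479]
eef_rot: [0.588, 0.391, 0.589, -0.392]
ft_force: [-7.5, -2.7, 7.2]
finger_gap: 0.0005
```

```bash
python3 -c "
from h import *
rep();off('w11')"
```

```text
tow [ 23.  110.7  27.9] F ex,ey,z 0.4 8.0 7.2 gap 0.0005 t 16.65
off [  209     9   106   227 21353] x [-0.4 44.5] y [ -2.1 100.1] ang 0.08
fence [ 309   86   43   68 1056] x [-19.   -0.8] y [30.5 59.1] ang 1.07
stop [ 209    0   94   14 1282] x [ 4.5 44.9] y [-6.2 -1.1] ang 89.2
```

The offcut is now seated: contact force was 8 N at the stop and 12 N at the fence, with measured x -0.4…44.5 and y ≈ 0…100 mm. Next I retreat and move over the clamp handle.

Request:
{"method": "apply_moves", "body": {
  "plan": [
    [0,-0.2,0,0,0,0,-1],
    [0,-0.4,0,0,0,0,-1],
    [-0.8,-0.4,0,0,0,0,-1],
    [-1.8,-0.4,0,0,0,0,-0.1],
    [-2.8,-0.4,0,0,0,0,-0.1],
    [-3.8,-0.4,0,0,0,0,-0.1],
    [-3.8,0.5,0,0,0,0,-0.1],
    [-3.8,1.5,0,0,0,0,-0.1]
  ]
}}

```text
time: 17.37
tcp_pos: [0.4899, 0.1206, 0.2046]
eef_rot: [0.591, 0.394, 0.586, -0.39]
ft_force: [0.1, -1.0, 0.5]
finger_gap: 0.029
```

```bash
python3 -c "
from h import *
rep();off('w12');go(wp(.023,-.086,.2),PL)"
```

```text
tow [ 22.7  49.3 184.6] F ex,ey,z -0.9 0.3 0.5 gap 0.029 t 17.3667
off [ 236  132   47  100 4481] x [-0.1 44.6] y [-1.4 99.1] ang 89.87
fence [284 114  20  10 104] x [-19.8  -1.6] y [-19.2 -10.9] ang 72.01
stop [235  77  18  57 641] x [30.5 44.9] y [-53.   -1.3] ang 87.68
row [-0.008  3.257 -0.009] [-0.0008 -0.0001 -0.0019] n>= 3.123785997555706 0.016674010508386457
```

Request:
{"method": "apply_moves", "body": {
  "plan": [
    [0,1,0,0,0,0,-0.1],
    [0,2,0,0,0,0,-0.1],
    [0,3,0,0,0,0,-0.1],
    [0,3.25,0,0,0,0,-0.1],
    [0,3.25,0,0,0,0,-0.1],
    [0,3.25,0,0,0,0,-0.1],
    [0,3.25,0,0,0,0,-0.1],
    [0,3.25,0,0,0,0,-0.1]
  ]
}}

```text
time: 18.08
tcp_pos: [0.6081, 0.1702, 0.2005]
eef_rot: [0.589, 0.392, 0.588, -0.392]
ft_force: [0.2, -0.4, 0.7]
finger_gap: 0.042
```

```bash
python3 -c "
from h import *
rep();off('w13');go(wp(.023,-.086,.074),PL)
im,d,m=load('w13')
for y in (-70,-85,-100): print(proj(m,wp(.023,y/1000,.068)))"
```

```text
tow [ 22.8 -78.9 180.5] F ex,ey,z -0.4 -0.1 0.7 gap 0.042 t 18.0833
off [ 239  309   41   28 1103] x [ 0.6 44.6] y [63.7 99.4] ang 0.1
fence [283 249  15  26 203] x [-17.6  -2.4] y [-9.4 19.5] ang 3.04
stop [238 207  18  48 564] x [26.9 45.1] y [-53.4  -1.7] ang 89.11
row [ 3.166  0.17  -0.004] [-0.0006  0.0002 -0.001 ] n>= 3.0413604937219065 0.009585889451040488
(np.float64(258.78756774256715), np.float64(199.53522697554533))
(np.float64(258.7616400236908), np.float64(183.6604746137876))
(np.float64(258.73501883612516), np.float64(167.36113250058855))
```

View pics/w13v.png

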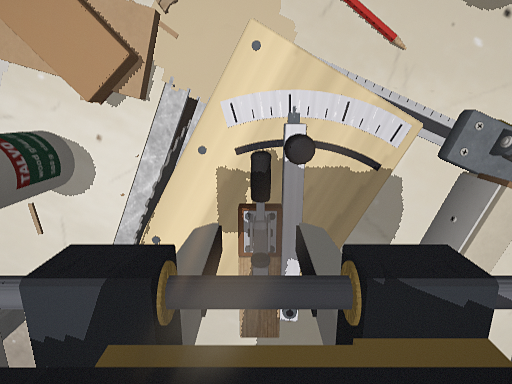

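The black handle is at u≈260, v 150–201, matching the expected line, and the pointer stands at the third long mark (291,105). I'll descend and pinch the handle.

Request:
{"method": "apply_moves", "body": {
  "plan": [
    [0,0.17,0,0,0,0,-0.1],
    [0.9,0.17,0,0,0,0,-0.1],
    [1.8,0.17,0,0,0,0,-0.1],
    [2.6,0.17,0,0,0,0,-0.1],
    [3.15,0.17,0,0,0,0,-0.1],
    [3.15,0.17,0,0,0,0,-0.1],
    [3.15,0.17,0,0,0,0,-1],
    [3.15,0.17,0,0,0,0,-1]
  ]
}}

```text
time: 18.8
tcp_pos: [0.6162, 0.1735, 0.076]
eef_rot: [0.589, 0.393, 0.588, -0.391]
ft_force: [-0.2, 0.2, 0.1]
finger_gap: 0.0326
```

```bash
python3 -c "
from h import *
rep()"
```

```text
tow [ 22.8 -87.7  56. ] F ex,ey,z 0.3 0.1 0.1 gap 0.0326 t 18.8
```

Request:
{"method": "apply_moves", "body": {
  "plan": [
    [0,0,0,0,0,0,-1],
    [0,0,0,0,0,0,-1],
    [0,0,0,0,0,0,-1],
    [0,0,0,0,0,0,-1],
    [0,0,0,0,0,0,-1],
    [0,0,0,0,0,0,-1],
    [0,0,0,0,0,0,-1],
    [0,0,0,0,0,0,-1]
  ]
}}

```text
time: 19.47
tcp_pos: [0.6163, 0.1731, 0.0751]
eef_rot: [0.589, 0.392, 0.588, -0.391]
ft_force: [4.4, -4.5, 4.0]
finger_gap: 0.0172
```

```bash
python3 -c "
from h import *
rep()
p=tow(pose()[0])/1000; 
# path: rod point r=.05 ; a from 1.5 to 0; tcp above rod by off(a)
y0,z0=p[1],p[2]+.02
for a in np.arange(1.5,-.01,-.15):
    y=-.036-.05*np.sin(a); z=.062+.05*np.cos(a)+.008*a/1.5
    print(round(a,2),'toolx',round((z0-z)/.04,3),'tooly',round((y0-y)/.04,3))
"
```

```text
tow [ 22.4 -87.6  55.1] F ex,ey,z -5.8 -2.3 4.0 gap 0.0172 t 19.4667
1.5 toolx 0.04 tooly -0.043
1.35 toolx -0.125 tooly -0.07
1.2 toolx -0.284 tooly -0.125
1.05 toolx -0.433 tooly -0.205
0.9 toolx -0.568 tooly -0.31
0.75 toolx -0.686 tooly -0.438
0.6 toolx -0.783 tooly -0.584
0.45 toolx -0.857 tooly -0.746
0.3 toolx -0.905 tooly -0.92
0.15 toolx -0.927 tooly -1.103
0.0 toolx -0.921 tooly -1.29
```

Request:
{"method": "apply_moves", "body": {
  "plan": [
    [-0.08,-0.01,0,0,0,0,-1],
    [-0.16,-0.04,0,0,0,0,-1],
    [-0.31,-0.1,0,0,0,0,-1],
    [-0.46,-0.19,0,0,0,0,-1],
    [-0.6,-0.3,0,0,0,0,-1],
    [-0.72,-0.43,0,0,0,0,-1],
    [-0.82,-0.58,0,0,0,0,-1],
    [-0.82,-0.58,0,0,0,0,-1]
  ]
}}

```text
time: 20.13
tcp_pos: [0.5955, 0.1646, 0.1097]
eef_rot: [0.59, 0.394, 0.587, -0.39]
ft_force: [8.6, -0.6, 9.4]
finger_gap: 0.0174
```

```bash
python3 -c "
from h import *
rep();off('w14')"
```

```text
tow [ 22.5 -65.1  89.7] F ex,ey,z -3.9 -7.7 9.4 gap 0.0174 t 20.1333
off [269 309  19  36 580] x [ 0.7 14.7] y [14. 46.] ang 0.38
fence none
stop [241 272   3   3   9] x [34.5 36. ] y [-18.8 -17.1] ang 89.68
```

View pics/w14v.png

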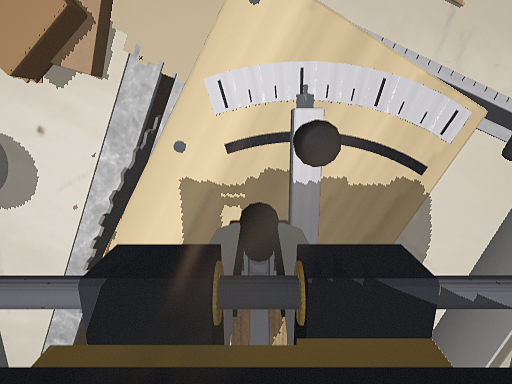

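The handle (258,230) is rising in the grip and the fence pointer is still at the third mark. Next I continue the swing to upright.

Request:
{"method": "apply_moves", "body": {
  "plan": [
    [-0.07,-0.17,0,0,0,0,-1],
    [-0.12,-0.34,0,0,0,0,-1],
    [-0.13,-0.5,0,0,0,0,-1],
    [-0.12,-0.62,0,0,0,0,-1],
    [-0.12,-0.71,0,0,0,0,-1],
    [-0.12,-0.75,0,0,0,0,-1],
    [-0.12,-0.75,0,0,0,0,-1],
    [-0.12,-0.75,0,0,0,0,-1]
  ]
}}

```text
time: 20.85
tcp_pos: [0.5698, 0.1538, 0.1175]
eef_rot: [0.591, 0.395, 0.586, -0.389]
ft_force: [8.6, 2.4, 32.1]
finger_gap: 0.0172
```

```bash
python3 -c "
from h import *
rep()"
```

```text
tow [ 22.5 -37.3  97.5] F ex,ey,z -1.1 -8.9 32.1 gap 0.0172 t 20.85
```

Request:
{"method": "apply_moves", "body": {
  "plan": [
    [-0.05,0,0,0,0,0,-1],
    [-0.1,-0.03,0,0,0,0,-1],
    [-0.1,-0.06,0,0,0,0,-1],
    [-0.1,-0.09,0,0,0,0,-1],
    [-0.1,-0.11,0,0,0,0,-1],
    [-0.1,-0.11,0,0,0,0,-1],
    [-0.1,-0.11,0,0,0,0,-1],
    [-0.1,-0.11,0,0,0,0,-1]
  ]
}}

```text
time: 21.52
tcp_pos: [0.564, 0.1515, 0.1183]
eef_rot: [0.59, 0.393, 0.587, -0.39]
ft_force: [6.1, -1.0, 11.7]
finger_gap: 0.0167
```

```bash
python3 -c "
from h import *
rep()"
```

```text
tow [ 22.6 -31.   98.3] F ex,ey,z -3.3 -5.3 11.7 gap 0.0167 t 21.5167
```

Request:
{"method": "apply_moves", "body": {
  "plan": [
    [0,-0.03,0,0,0,0,-1],
    [0,-0.06,0,0,0,0,-1],
    [0,-0.09,0,0,0,0,-1],
    [0,-0.12,0,0,0,0,-1],
    [0,-0.12,0,0,0,0,-1],
    [0,-0.12,0,0,0,0,-1],
    [0,-0.12,0,0,0,0,-1],
    [0,-0.12,0,0,0,0,-1]
  ]
}}

```text
time: 22.18
tcp_pos: [0.5593, 0.1495, 0.118]
eef_rot: [0.59, 0.393, 0.587, -0.391]
ft_force: [5.6, -1.1, 10.7]
finger_gap: 0.0153
```

```bash
python3 -c "
from h import *
rep(); im,d,m=shot('scene','s2')
p=wp(.023,-.036,.1); print(proj(m,p)); u,v=map(int,proj(m,p)); 
cv2.imwrite('pics/s2v.png',cv2.resize(im[v-60:v+60,u-80:u+80,::-1],(800,600),interpolation=cv2.INTER_CUBIC))"
```

```text
tow [ 22.5 -26.   98. ] F ex,ey,z -3.1 -4.8 10.7 gap 0.0153 t 22.1833
(np.float64(303.32041632868055), np.float64(204.810853401852))
```

Request:
{"method": "apply_moves", "body": {
  "plan": [
    [0,0,0,0,0,0,0],
    [0,0,0,0,0,0,0],
    [0,0,0,0,0,0,0],
    [0,0,0,0,0,0,0],
    [-1,0,0,0,0,0,0],
    [-2,0,0,0,0,0,0],
    [-3,0,0,0,0,0,0],
    [-4,0,0,0,0,0,0]
  ]
}}

```text
time: 22.9
tcp_pos: [0.5573, 0.1493, 0.2772]
eef_rot: [0.588, 0.392, 0.589, -0.392]
ft_force: [0.2, 0.5, -0.7]
finger_gap: 0.0465
```

```bash
python3 - <<'E'
from h import *
rep(); off('w15'); im,d,m=load('w15')
vv,uu=np.mgrid[0:384,0:512]; o,_=ray(m,0,0); f=192/np.tan(np.radians(m['vfov'])/2)
P=np.stack([(uu-m['cx'])/f,-(vv-m['cy'])/f,-np.ones_like(uu)],-1)*d[...,None]@np.array(m['cam_to_world'])[:3,:3].T+o
tx=(P[...,:2]-W)@EX; ty=(P[...,:2]-W)@EY
M=(tx>.008)&(tx<.04)&(ty>-.12)&(ty<.05)&(d>0)
for z in np.arange(.05,.15,.01):
    q=M&(P[...,2]>z)&(P[...,2]<z+.01)
    if q.sum()>8: print(round(z,2),q.sum(),'x',np.percentile(tx[q]*1000,[3,97]).round(1),'y',np.percentile(ty[q]*1000,[3,97]).round(1),'px',uu[q].mean().round(),vv[q].mean().round())
E
```

```text
tow [ 23.1 -23.9 257.2] F ex,ey,z 0.4 -0.4 -0.7 gap 0.0465 t 22.9
off [ 242  186   36   76 2192] x [ 0.1 44.8] y [-2.4 99.5] ang 89.42
fence [278 196  11  12  60] x [-13.4  -0.9] y [ 9.  23.4] ang 67.69
stop [241 146  34  42 737] x [ 4.3 45.5] y [-52.6  -1.2] ang 0.04
0.05 39 x [14.4 31.8] y [-48.   32.2] px 260.0 188.0
0.06 247 x [12.6 33.4] y [-46.6  22.1] px 259.0 182.0
0.07 366 x [17.2 28.9] y [-45.4  34.6] px 259.0 201.0
0.1 10 x [19.3 28.8] y [-46.5 -44.4] px 258.0 160.0
0.11 27 x [14.9 31.9] y [-46.9 -39. ] px 259.0 163.0
0.12 29 x [16.2 30.7] y [-46.8 -42.4] px 258.0 163.0
0.13 145 x [14.8 31.4] y [-46.7 -30.2] px 259.0 171.0
0.14 159 x [16.7 28.6] y [-44.4 -32.3] px 259.0 174.0
```

View pics/w15v.png

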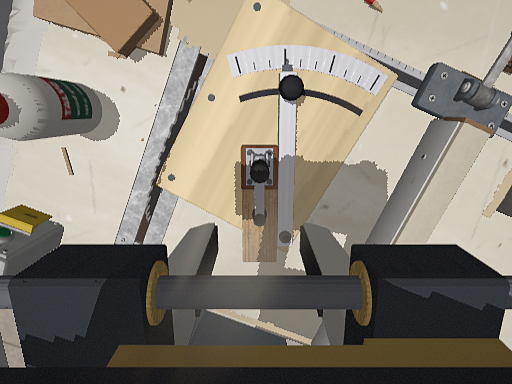

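The clamp now looks closed: the handle top is at (260,172), the pad is over the offcut, and the pointer is on the 30° mark. To be sure, I'll give the upright handle one light push with closed fingers from the knob side.

Request:
{"method": "apply_moves", "body": {
  "plan": [
    [0,1,0,0,0,0,-1],
    [0,1.4,0,0,0,0,-1],
    [0.5,1.4,0,0,0,0,-1],
    [1.3,1.4,0,0,0,0,-1],
    [2.2,1.4,0,0,0,0,-1],
    [3,1.4,0,0,0,0,-1],
    [3.5,1.4,0,0,0,0,-1],
    [3.5,1.4,0,0,0,0,-1]
  ]
}}

```text
time: 23.62
tcp_pos: [0.6074, 0.1705, 0.1299]
eef_rot: [0.587, 0.39, 0.59, -0.394]
ft_force: [-0.7, 0.1, -0.1]
finger_gap: 0.0009
```

```bash
python3 -c "
from h import *
rep()"
```

```text
tow [ 23.4 -78.4 109.9] F ex,ey,z 0.3 0.6 -0.1 gap 0.0009 t 23.6167
```

Request:
{"method": "apply_moves", "body": {
  "plan": [
    [0,-0.2,0,0,0,0,-1],
    [0,-0.35,0,0,0,0,-1],
    [0,-0.45,0,0,0,0,-1],
    [0,-0.5,0,0,0,0,-1],
    [0,-0.54,0,0,0,0,-1],
    [0,-0.58,0,0,0,0,-1],
    [0,-0.61,0,0,0,0,-1],
    [0,-0.61,0,0,0,0,-1]
  ]
}}

```text
time: 24.28
tcp_pos: [0.5868, 0.1614, 0.1357]
eef_rot: [0.589, 0.392, 0.588, -0.392]
ft_force: [-0.2, 0.6, 0.3]
finger_gap: 0.0007
```

```bash
python3 -c "
from h import *
rep()"
```

```text
tow [ 22.9 -55.9 115.7] F ex,ey,z 0.7 -0.0 0.3 gap 0.0007 t 24.2833
```

Request:
{"method": "apply_moves", "body": {
  "plan": [
    [0,-0.02,0,0,0,0,-1],
    [0,-0.04,0,0,0,0,-1],
    [0,-0.06,0,0,0,0,-1],
    [0,-0.08,0,0,0,0,-1],
    [0,-0.08,0,0,0,0,-1],
    [0,-0.08,0,0,0,0,-1],
    [0,-0.08,0,0,0,0,-1],
    [0,-0.08,0,0,0,0,-1]
  ]
}}

```text
time: 24.95
tcp_pos: [0.5849, 0.1606, 0.1359]
eef_rot: [0.589, 0.393, 0.588, -0.391]
ft_force: [8.8, 4.7, -0.6]
finger_gap: 0.0004
```

```bash
python3 -c "
from h import *
rep()"
```

```text
tow [ 22.9 -53.8 115.9] F ex,ey,z 0.9 -10.0 -0.6 gap 0.0004 t 24.95
```

The push met firm resistance of 10 N, well above the 3 N needed to move the handle, so the clamp is closed. Now I back off and do a final check.

Request:
{"method": "apply_moves", "body": {
  "plan": [
    [0,0.2,0,0,0,0,-1],
    [0,0.5,0,0,0,0,-1],
    [-1,0.5,0,0,0,0,-1],
    [-2,0.5,0,0,0,0,-1],
    [-3,0.5,0,0,0,0,-1],
    [-3.8,0.5,0,0,0,0,-1],
    [-3.8,-0.7,0,0,0,0,-1],
    [-3.8,-0.7,0,0,0,0,-1]
  ]
}}

```text
time: 25.62
tcp_pos: [0.5565, 0.1487, 0.2897]
eef_rot: [0.589, 0.392, 0.588, -0.392]
ft_force: [-0.9, -0.0, -1.0]
finger_gap: 0.0005
```

```bash
python3 - <<'E'
from h import *
rep(); off('w16'); im,d,m=load('w16')
vv,uu=np.mgrid[0:384,0:512]; o,_=ray(m,0,0); f=192/np.tan(np.radians(m['vfov'])/2)
P=np.stack([(uu-m['cx'])/f,-(vv-m['cy'])/f,-np.ones_like(uu)],-1)*d[...,None]@np.array(m['cam_to_world'])[:3,:3].T+o
tx=(P[...,:2]-W)@EX; ty=(P[...,:2]-W)@EY
M=(tx>.008)&(tx<.04)&(ty>-.12)&(ty<.05)&(d>0)
for z in (.1,.11,.12,.13,.14):
    q=M&(P[...,2]>z)&(P[...,2]<z+.01)
    if q.sum()>8: print(z,q.sum(),'y',np.percentile(ty[q]*1000,[3,97]).round(1))
k=(tx>-.05)&(tx<.01)&(ty>-.145)&(ty<-.085)&(P[...,2]>.08)&(P[...,2]<.095)&(d>0)
print('knob tow',np.median(tx[k])*1000,np.median(ty[k])*1000,k.sum())
E
```

```text
tow [ 22.9 -23.  269.7] F ex,ey,z 0.3 0.8 -1.0 gap 0.0005 t 25.6167
off [264 184  14  41 481] x [ 0.  16.1] y [-2.  51.1] ang 0.16
fence [277 171  14  18 133] x [-16.6  -0.5] y [-19.8   2.5] ang 83.61
stop [241 144  33  41 521] x [ 5.2 45.8] y [-53.1  -1.8] ang 89.0
0.1 11 y [-45.6 -42.3]
0.11 27 y [-46.  -39.6]
0.12 28 y [-45.8 -41.1]
0.13 122 y [-45.6 -28.8]
0.14 156 y [-43.5 -31. ]
knob tow -9.835140759221977 -117.62190929809351 467
```

```bash
python3 -c "
from plant import sign_off
print(sign_off())"
```

```text
the job is handed in; nothing more can be done
None
```

The jig is set up for the 30-degree cut and handed in at 25.6 s of the 72 s allowed. `sign_off` gives no verdict, so these are my own last checks:

- **Fence:** I swung it by the knob, and the pointer is at the third long mark. Measured from the images it stands at about 29.5°. After the clamp work the knob was still on that line.
- **Offcut:** It could not be lowered straight in against the fence, because a finger would not fit between them. I set it down beside the fence and pushed it home with closed fingers, to about 12 N at the fence and 8 N at the stop block. Before clamping it measured 0 to 45 mm off the fence face and 0 to 100 mm from the stop block, within about 1 mm. After clamping its long side lay along the fence within 0.01 rad. The bar then hid most of it, and what could be seen had not moved.
- **Clamp:** The handle slipped in the grip at the end of the swing, so I finished with a 10 N push on the upright handle. It met firm resistance and ended vertical to about 1 mm, which I take as closed. I could not read the joint angle directly.
- **Robot and other items:** The gripper is clear of everything by well over 10 cm. I went near none of the bystanders, but I did not measure their positions again at the end.

One thing disagreed: the wrist camera measured lengths 1–3% short in its early, high views. I corrected for this with the known sizes and by feeling for contact.

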